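Slide the tablet out over the table edge, ready to be picked up

ROBOT

A 7-joint arm with a two-finger parallel gripper is mounted at the origin on the work surface; the furniture and walls round the work are solid. World frame = base frame: x ahead of the robot, y to its left, z up, the work surface at z = 0. Lengths are in mm, angles in rad, forces in N, time in s.
With the tool pointing down it reaches from about 400 to 925 mm from the base axis. Payload 4.1 kg.
Tool frame: the origin (TCP) lies at the very end of the fingers, on their centre line; the grasp point (between the pads) lies manip.hold_point_z behind it (manip.hold_point_z is the distance from the TCP to the grasp point, in mm); z points along the fingers, y is the line along which they close (so a half turn about z gives the same grasp; the last joint's range is limited). The gripper opens to 85 mm and grips with 20 to 120 N. Pads are 22 mm wide; open, the fingers measure 114 mm over their backs; the gripper's body (76 mm by 85 mm) begins 54 mm behind the grasp point. The pads swing forward as they close: fully open they stand 13 mm farther back than shut.
Start: joints at [-1.265, 0.398, 0.045, 1.537, -0.019, 1.207, -0.051], TCP at [255.976, 597.512, 231.347] pointing down, gripper open.
Joint ranges: [-2.82, 2.82], [-0.49, 2.23], [-1.37, 1.46], [0, 2.46], [-1.36, 4.5], [0.23, 2], [-2.94, 2.94]. Speed limits (rad/s): [2.57, 2.57, 3.14, 3.14, 3.14, 3.14, 3.14].

INTERFACE

Orientations are given as a unit quaternion [w, x, y, z].
In Python, from rig import manip, grab_frame, calibration gives the robot as it stands.
- The arm moves only by the shell command python3 -m pendant 'ROWS' [FORCE]. ROWS is JSON, a list of rows, each a list of 3 entries, a list of its own where there are three numbers: the shift along the tool's x, y, z in units of 750 mm (1.0 is 750 mm), then the turn, a rotation vector about the tool's x, y, z in units of pi/2 rad (1.0 is pi/2 rad), then the opening, from 0 (shut) to 1 (fully open). A call has 1 to 12 rows; each row shifts and turns the commanded pose from where the row before left it, along the tool's axes as they then stand; what a row does not reach is not made up. A row lasts 1/12 s, in which the tool goes at most 41.7 mm and 7.16 degrees, less where a joint would pass 70% of its speed; a pose out of reach is approached as far as the arm can. A call with a number of a shift or a turn outside -1 to 1 is refused whole. A call with a gripper value outside its range is refused whole. The fingers move at their own pace and stop on an object; FORCE is the grip in N (left out, the last holds). Time passes only in rows, so rows that do not move let the fingers close. It gives the time, the measured TCP pose, the force, the opening and the grip force at its end, in the units of the state.
- manip.sense(): the state, without advancing time (a new reading comes with each control period).
- grab_frame(name): name is "scene" or "side" or "wrist"; returns the picture (400x640x3 uint8, red, green, blue); there is no depth.
- calibration(name): a dict with "fovy" (degrees; the focal length in pixels is half the picture's height over the tangent of half this angle, whatever the lens; pixels are square), "cx", "cy" (the principal point, pixels), "distortion" ([k1, k2, p1, p2, k3] as OpenCV has them; the pictures are not rectified), "rvec" (rotation vector, rad) and "tvec" (3), from world to camera coordinates, as OpenCV has them; the wrist camera has in their place "mount" (4x4, takes a point from camera to tool coordinates, whose origin is the TCP and whose axes are the flange's). Camera axes: x right, y down, z forward; pixel columns grow to the right and rows downward; lengths in mm; the calibration is good to about 2 mm. A picture is of the moment at which its call begins: read the wrist's pose just before it. calibration takes no time and is no camera call.
- manip.finish_job(): hands the job in; it is judged then, once.
The state is a dict: "clock": time; "joint_pos": joint angles; "dq": joint speeds; "tau": joint torques, N m; "tool_pos": TCP position; "eef_rot": TCP orientation; "contact_force": force on the tool from outside, world axes, zero at the start; "wrist_torque": the same for the moment, N m; "finger_gap": finger opening in mm; "gripper_force": force on a finger pad.
Only numpy, scipy, OpenCV 4.12 (cv2) and the standard library are available. Lean on these libraries where they do the work, as an engineer would, in place of code of your own. Each camera call takes 0.05 s, during which the arm holds its last target. There are 200 camera calls.

TASK

The tablet lies too flat to get hold of: with your fingertips, gently slide it across the table towards the right-hand edge until its short end sticks out about six centimetres past the edge, with the tablet square to the edge, and leave it lying there. Only push it: do not lift, tip or flick it, press hard on it, or let it fall, and leave everything else on the table where it is.

Things in the scene. Friction and masses are not known exactly. Their poses are not given: they have to be found in the camera images.
- tablet_center (a point): The tablet: a loose black slate with a glass screen, lying flat, screen up; 247 mm long, 167 mm wide, 6 mm thick, 0.3 to 0.65 kg, sliding on the table with a friction coefficient of about 0.5 to 0.75. This point is its centre, half-way up (3 mm above the table). Its x axis runs along its length and points to its rear end (away from the right-hand table edge, roughly world +y), its y axis across its width, z up.
- tablet_lead (a point): Middle of the tablet's leading short end, the one nearer the right-hand table edge; 123.5 mm from the centre, 3 mm above the table. Axes as the tablet's.
- tablet_rear (a point): Middle of the tablet's rear short end, the one away from the right-hand table edge; 123.5 mm from the centre, 3 mm above the table. The tablet can be pushed here, low against its 6 mm tall end face, or dragged by the screen. Axes as the tablet's.
- table_edge (a point): A point on the table's right-hand edge (the robot's right, towards -y), at the height of the table top (z = 0). The edge is straight and runs along world x from behind the robot to x = 0.67; beyond it (towards -y) is a drop to the floor. Axes as the world's. The table top is one level slab 22 mm thick.
- mint_tin: Bystander, loose: closed green-lidded flat tin, 62x94x20 mm. Origin at the centre of its underside. Not to be disturbed.
- earbud_case: Bystander, loose: black rounded case, 48x65x28 mm. Origin at the centre of its underside. Not to be disturbed.
- matchbox: Bystander, loose: yellow and brown matchbox, 36x53x14 mm. Origin at the centre of its underside. Not to be disturbed.
- pill_bottle: Bystander, loose: amber pill bottle with white cap, upright, 40 mm across, 72 mm tall. Origin at the centre of its underside. Not to be disturbed.
- kettle: Bystander, fixed: white electric kettle standing at the far left, about 151x224 mm and 219 mm tall. Origin at the centre of its underside.
- crock: Bystander, fixed: blue crock full of kitchen utensils at the near left, about 225x242 mm over the utensils and 340 mm tall. Origin at the centre of its underside.
- tablet: The same tablet; origin at the centre of its underside, axes as at point tablet_center.

How it is judged:
By the outcome, as a careful person would: the job done as asked, in the order asked, and still so for the second after the job is handed in, with the robot touching nothing.
It also fails if it takes over 64 s, if anything falls off the work surface, if the arm or the gripper's body presses on something with over 40 N, if the wrist force passes 120 N, or if a joint passes its speed limit or range.

## Working session

There is one attempt and no reset: what is moved stays moved. The work goes in short steps, Python scripts to look and compute and a shell command to move; the robot and the scene stay as the last step left them, time stands still between calls to the robot, and variables do not carry over. Pictures are saved under pics/ and viewed, at most 10 in all, crops included, and the job is handed in when it is done.

```bash
mkdir -p pics
cat > h.py <<'E'
import numpy as np, cv2
from rig import manip, grab_frame, calibration
from scipy.spatial.transform import Rotation as R
def K(c):
    f=200/np.tan(np.radians(c["fovy"])/2); return np.array([[f,0,c["cx"]],[0,f,c["cy"]],[0,0,1.]])
def ext(name,s=None):
    c=calibration(name)
    if "rvec" in c:
        Rm=cv2.Rodrigues(np.array(c["rvec"],float))[0]; t=np.array(c["tvec"],float).ravel(); return c,Rm.T,-Rm.T@t
    s=s or manip.sense(); M=np.array(c["mount"]); q=s["eef_rot"]
    T=R.from_quat([q[1],q[2],q[3],q[0]]).as_matrix()
    return c,T@M[:3,:3],T@M[:3,3]+np.array(s["tool_pos"])
def cast(name,px,z=0,s=None):
    c,Rw,o=ext(name,s)
    u=cv2.undistortPoints(np.array(px,float).reshape(-1,1,2),K(c),np.array(c["distortion"],float)).reshape(-1,2)
    d=np.c_[u,np.ones(len(u))]@Rw.T
    return o+d*((z-o[2])/d[:,2])[:,None]
def proj(name,P,s=None):
    c,Rw,o=ext(name,s); p=(np.array(P,float).reshape(-1,3)-o)@Rw
    return cv2.projectPoints(p,np.zeros(3),np.zeros(3),K(c),np.array(c["distortion"],float))[0].reshape(-1,2)
def save(n,im): cv2.imwrite("pics/"+n,im[:,:,::-1])
E
python3 - <<'E'
from h import *
s=manip.sense(); print({k:s[k] for k in ("clock","tool_pos","eef_rot","contact_force","finger_gap")},manip.hold_point_z)
a=grab_frame("scene");b=grab_frame("side");save("a.png",a);save("b.png",b)
for n in("scene","side"): print(n,ext(n)[2])
s=manip.sense();w=grab_frame("wrist");save("w.png",w);print(ext("wrist",s)[1:])
E
```

```text
{'clock': 0.0, 'tool_pos': array([255.71346158, 596.90457819, 230.25479859]), 'eef_rot': array([-1.28610445e-04,  2.00940047e-01,  9.79603057e-01, -9.64763705e-04]), 'contact_force': array([ 0.3817106 , -0.51724484,  0.25982731]), 'finger_gap': 85.4871585674397} 18.700000000000003
scene [629.7392671  472.92914557 863.7404881 ]
side [ 252.50794355 -856.22010309  745.32532674]
(array([[ 3.93517379e-01,  8.75192485e-01,  2.81393294e-01],
       [ 9.19316754e-01, -3.74335575e-01, -1.21365497e-01],
       [-8.82650718e-04,  3.06449002e-01, -9.51886669e-01]]), array([183.2211716 , 628.88284992, 373.04695098]))
```

View pics/a.png

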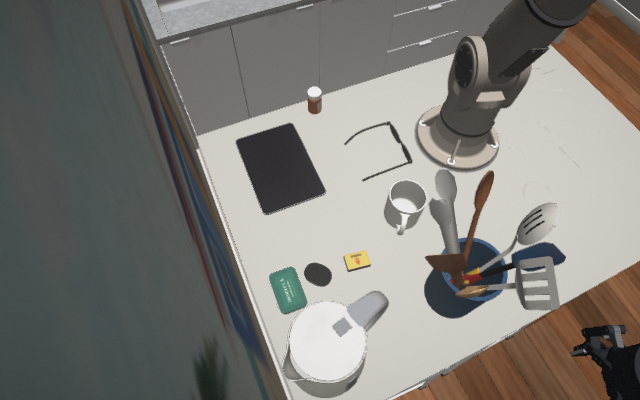

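View pics/b.png

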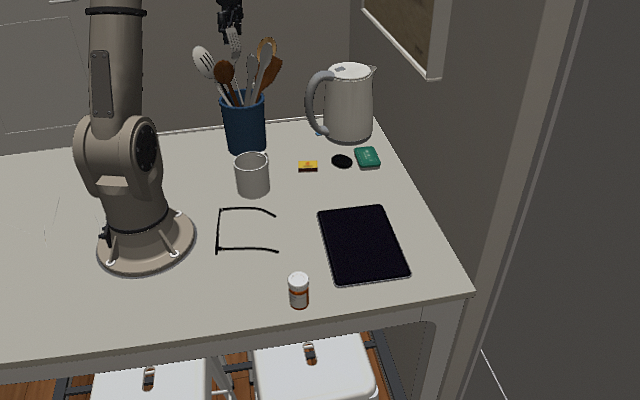

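The scene view shows the tablet at about (237–325, 123–213), the pill bottle at (315,100) and the right-hand edge running from (198,135) up to (440,65). In the side view the tablet is at (317–410, 205–285), the bottle at (298,290) and the edge runs from (0,368) to (473,292). Next I'll measure the tablet and the edge.

```bash
cat > m.py <<'E'
from h import *
def tab(name,im,roi,z=5):
    x0,y0,x1,y1=roi; g=im.max(2); m=np.zeros(g.shape,np.uint8); m[y0:y1,x0:x1]=(g[y0:y1,x0:x1]<85)*255
    m=cv2.morphologyEx(m,cv2.MORPH_OPEN,np.ones((5,5)))
    cs=cv2.findContours(m,0,2)[0]; c=max(cs,key=cv2.contourArea)
    P=cast(name,c.reshape(-1,2),z)[:,:2].astype(np.float32)
    r=cv2.minAreaRect(P); b=cv2.boxPoints(r)
    return r,b
def edge(name,im,cols,guess,sgn):
    g=cv2.cvtColor(im,cv2.COLOR_RGB2GRAY).astype(float); g=cv2.GaussianBlur(g,(3,3),0); pts=[]
    for u in cols:
        v=guess(u); lo=int(v-12); col=np.diff(g[lo:lo+25,u])*sgn; k=int(col.argmax()); pts.append((u,lo+k+.5))
    P=cast(name,pts,0); y=P[:,1]; md=np.median(y); k=abs(y-md)<6
    return md,np.polyfit(P[k,0],y[k],1),k.sum(),P[:,0].min(),P[:,0].max()
E
python3 - <<'E'
from m import *
a=cv2.imread("pics/a.png")[:,:,::-1];b=cv2.imread("pics/b.png")[:,:,::-1]
for n,im,roi in(("scene",a,(215,110,340,225)),("side",b,(305,195,420,295))):
    r,bx=tab(n,im,roi); print(n,r,bx.round(1).tolist())
print(cast("scene",[(200,135),(440,65)]),cast("side",[(100,360),(473,292)]))
def e1(u): return 135-(u-200)*70/240
def e2(u): return 360-(u-100)*68/373
print(edge("scene",a,range(210,430,4),e1,1)); print(edge("side",b,range(110,460,5),e2,-1))
# bystanders
print("bottle top/bot",cast("scene",[(315,112)],0),cast("side",[(298,306)],0))
print("glasses",cast("side",[(217,252),(278,250),(276,215),(220,209)],0))
print("mug",cast("side",[(252,195)],0),"case",cast("side",[(342,165)],0),"tin",cast("side",[(368,165)]),"mb",cast("side",[(308,170)]))
E
```

```text
scene ((483.306640625, -103.57239532470703), (242.06105041503906, 161.27261352539062), 88.71196746826172) [[400.0, -222.8000030517578], [561.2000122070312, -226.39999389648438], [566.5999755859375, 15.600000381469727], [405.3999938964844, 19.200000762939453]]
side ((480.07965087890625, -101.62882995605469), (244.3059539794922, 164.31700134277344), 88.470703125) [[394.70001220703125, -221.5], [558.9000244140625, -225.89999389648438], [565.5, 18.299999237060547], [401.20001220703125, 22.700000762939453]]
[[ 6.42855171e+02 -2.85430955e+02 -1.13686838e-13]
 [-1.09963506e+02 -2.56604214e+02  0.00000000e+00]] [[ -61.26805165 -309.43112269    0.        ]
 [ 667.18700488 -291.98865602    0.        ]]
(np.float64(-286.816540372247), array([-1.98686927e-03, -2.86236942e+02]), np.int64(52), np.float64(-77.6392718603463), np.float64(614.4538871745181))
(np.float64(-289.3711127942508), array([-2.21816573e-03, -2.88778386e+02]), np.int64(70), np.float64(-45.43757335724513), np.float64(628.5140674738927))
bottle top/bot [[ 323.55429995 -234.02012766    0.        ]] [[ 314.24426887 -252.35354962    0.        ]]
glasses [[160.52532779 -66.91646657   0.        ]
 [295.09740346 -87.86742556   0.        ]
 [305.15642938  33.18145823   0.        ]
 [171.47121041  84.70516173   0.        ]]
mug [[254.18125035 124.84858788   0.        ]] case [[509.87409003 208.73246259   0.        ]] tin [[580.24960643 193.61745543   0.        ]] mb [[ 4.13601709e+02  2.04719621e+02 -1.13686838e-13]]
```

```bash
python3 - <<'E'
from h import *
print("crock base",cast("side",[(247,153),(224,145),(267,148)]),"kettle base",cast("side",[(348,141),(325,132),(372,133)]))
print("utensil heads z=300",cast("scene",[(445,180),(487,180),(540,215),(540,330),(445,262)],300))
print("kettle z=219",cast("scene",[(328,340),(380,300)],219))
E
python3 -m pendant '[[[0,0,-0.05],[0,0,0],1],[[0,0,-0.05],[0,0,0],1],[[0,0,-0.05],[0,0,0],1],[[0,0,-0.05],[0,0,0],1],[[0,0,-0.05],[0,0,0],1],[[0,0,-0.05],[0,0,0],1]]'
```

```text
crock base [[2.55471831e+02 3.27285917e+02 1.13686838e-13]
 [1.90870211e+02 3.86749503e+02 0.00000000e+00]
 [3.15173404e+02 3.41692746e+02 0.00000000e+00]] kettle base [[556.19192394 328.86812642   0.        ]
 [499.66437352 395.4128339    0.        ]
 [639.1358822  359.01834594   0.        ]]
utensil heads z=300 [[290.54062812 234.49988885 300.        ]
 [224.72021582 263.35972597 300.        ]
 [183.96269097 353.94225025 300.        ]
 [301.45554116 499.0663146  300.        ]
 [369.82065881 357.49186511 300.        ]]
kettle z=219 [[567.98269158 375.17775318 219.        ]
 [465.03268521 352.76104201 219.        ]]
clock: 0.65
tool_pos: [255.8, 597.0, 458.0]
eef_rot: [-0.0, 0.201, 0.98, -0.0]
contact_force: [-0.1, 0.7, 0.7]
finger_gap: 85.7
gripper_force: 0.0
```

```bash
python3 -m pendant '[[[-0.037,-0.035,0],[0,0,0],1],[[-0.037,-0.035,0],[0,0,0],1],[[-0.037,-0.035,0],[0,0,0],1],[[-0.037,-0.035,0],[0,0,0],1],[[-0.037,-0.035,0],[0,0,0],1],[[-0.037,-0.035,0],[0,0,0],1],[[-0.037,-0.035,0],[0,0,0],1],[[-0.037,-0.035,0],[0,0,0],1],[[-0.037,-0.035,0],[0,0,0],1],[[-0.037,-0.035,0],[0,0,0],1],[[-0.037,-0.035,0],[0,0,0],1],[[-0.037,-0.035,0],[0,0,0],1]]'
python3 -m pendant '[[[-0.037,-0.035,0],[0,0,0],1],[[-0.037,-0.035,0],[0,0,0],1],[[0,0,0],[0,0,0.074],1],[[0,0,0],[0,0,0.074],1],[[0,0,0],[0,0,0.074],1],[[0,0,0],[0,0,0.074],1],[[0,0,0],[0,0,0.074],1],[[0,0,0],[0,0,0.074],1],[[0,0,0],[0,0,0.074],1],[[0,0,0],[0,0,0.074],1],[[0,0,0],[0,0,0.074],1],[[0,0,0],[0,0,0.074],1]]'
python3 -c "
from h import *
s=manip.sense();print(s['tool_pos'],ext('wrist',s)[1:])
c=calibration('wrist');q=s['eef_rot'];print(R.from_quat([q[1],q[2],q[3],q[0]]).as_matrix(),s['joint_pos'])"
```

```text
clock: 1.65
tool_pos: [438.2, 174.8, 456.2]
eef_rot: [-0.0, 0.201, 0.98, 0.0]
contact_force: [0.4, 0.8, -0.6]
finger_gap: 85.5
gripper_force: 0.0
clock: 2.65
tool_pos: [468.2, 106.6, 456.0]
eef_rot: [-0.0, 0.708, 0.706, -0.0]
contact_force: [0.2, 0.0, 0.1]
finger_gap: 85.3
gripper_force: 0.0
[468.15833024 106.62139512 456.01356935] (array([[ 9.99998266e-01, -1.68371399e-03, -7.95722797e-04],
       [-1.84635908e-03, -9.52131900e-01, -3.05681920e-01],
       [-2.42952134e-04,  3.05682859e-01, -9.52133358e-01]]), array([467.94852611, 185.93202106, 598.68603943]))
[[ 2.05566254e-03  9.99997752e-01 -5.19705199e-04]
 [ 9.99997883e-01 -2.05571170e-03 -9.40816125e-05]
 [-9.51497650e-05 -5.19510698e-04 -9.99999861e-01]] [-0.76100531 -0.00758748  0.44676463  1.5469258   0.00320854  1.60203283
 -0.31620907]
```

```bash
python3 -c "
from h import *
save('w2.png',grab_frame('wrist'))"
```

```text
(no output)
```

View pics/w2.png

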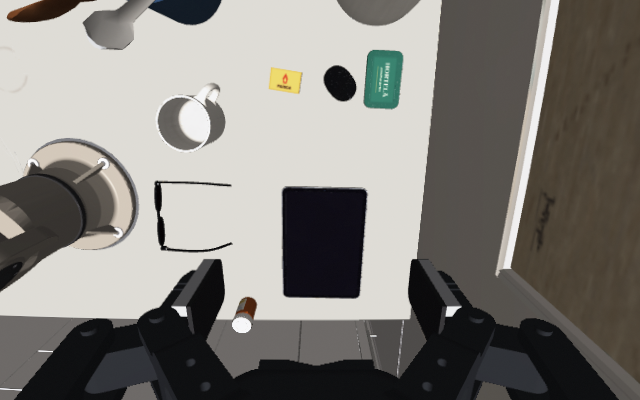

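The wrist view shows the tablet at (283–367, 187–298), the edge along row ~318, the fingers on either side, and the rear end clear of obstacles.

```bash
cat > n.py <<'E'
from m import *
import sys
def wm(roi,cols,row,band=8,show=True):
    s=manip.sense(); w=grab_frame("wrist")
    x0,y0,x1,y1=roi; g=w.max(2); m=np.zeros(g.shape,np.uint8); m[y0:y1,x0:x1]=(g[y0:y1,x0:x1]<100)*255
    m=cv2.morphologyEx(m,cv2.MORPH_OPEN,np.ones((5,5))); c=max(cv2.findContours(m,0,2)[0],key=cv2.contourArea)
    r=cv2.minAreaRect(cast("wrist",c.reshape(-1,2),5,s)[:,:2].astype(np.float32)); print(r,cv2.boxPoints(r).round(1).tolist())
    g=cv2.GaussianBlur(cv2.cvtColor(w,cv2.COLOR_RGB2GRAY).astype(float),(3,3),0)
    p=[(u,row-band+.5+np.argmax(-np.diff(g[row-band:row+band,u]))) for u in cols]
    P=cast("wrist",p,0,s); print("edge",np.median(P[:,1]),np.polyfit(P[:,0],P[:,1],1),P[:,1].std())
    return w
E
python3 -c "
from n import *
wm((265,170,390,308),[*range(130,160,3),*range(262,360,3)],318)"
```

```text
((480.4461975097656, -102.43399810791016), (244.66661071777344, 162.57125854492188), 88.69757843017578) [[396.3999938964844, -222.89999389648438], [558.9000244140625, -226.60000610351562], [564.5, 18.0], [402.0, 21.700000762939453]]
edge -286.5398234497309 [-1.41888692e-02 -2.80305145e+02] 6.135722926180217
```

```bash
python3 -m pendant '[[[-0.03,0.01,0],[0,0,0],1],[[-0.03,0.01,0],[0,0,0],1],[[0,0,0.053],[0,0,0],1],[[0,0,0.053],[0,0,0],1],[[0,0,0.053],[0,0,0],1],[[0,0,0.053],[0,0,0],1],[[0,0,0.053],[0,0,0],1],[[0,0,0.053],[0,0,0],1],[[0,0,0.053],[0,0,0],1],[[0,0,0.053],[0,0,0],1],[[0,0,0.053],[0,0,0],1],[[0,0,0.053],[0,0,0],1]]'
python3 -m pendant '[[[0,0,0.026],[0,0,0],1],[[0,0,0.013],[0,0,0],1],[[0,0,0],[0,0,0],1],[[0,0,0],[0,0,0],1],[[0,0,0],[0,0,0],1]]'
```

```text
clock: 3.75
tool_pos: [483.5, 61.8, 57.2]
eef_rot: [0.0, 0.705, 0.71, 0.0]
contact_force: [1.1, 0.4, 0.2]
finger_gap: 85.3
gripper_force: 0.0
clock: 4.17
tool_pos: [485.2, 62.1, 31.1]
eef_rot: [0.001, 0.706, 0.709, 0.002]
contact_force: [0.3, -0.3, -0.4]
finger_gap: 85.4
gripper_force: 0.0
```

```bash
python3 -m pendant '[[[0,0,0.013],[0,0,0],1],[[0,0,0.012],[0,0,0],1],[[0,0,0.004],[0,0,0],1],[[0,0,0],[0,0,0],1],[[0,0,0],[0,0,0],1]]'
python3 -m pendant '[[[0,0,0.003],[0,0,0],1],[[0,0,0.003],[0,0,0],1],[[0,0,0],[0,0,0],1],[[0,0,0],[0,0,0],1]]'
python3 -c "
from h import *
save('w3.png',grab_frame('wrist'))"
```

```text
clock: 4.58
tool_pos: [483.3, 61.7, 7.6]
eef_rot: [-0.0, 0.706, 0.708, -0.0]
contact_force: [-0.5, 0.2, 0.5]
finger_gap: 85.1
gripper_force: 0.0
clock: 4.92
tool_pos: [483.5, 61.8, 3.2]
eef_rot: [-0.0, 0.706, 0.708, -0.0]
contact_force: [0.3, -0.4, 0.3]
finger_gap: 85.3
gripper_force: 0.0
```

View pics/w3.png

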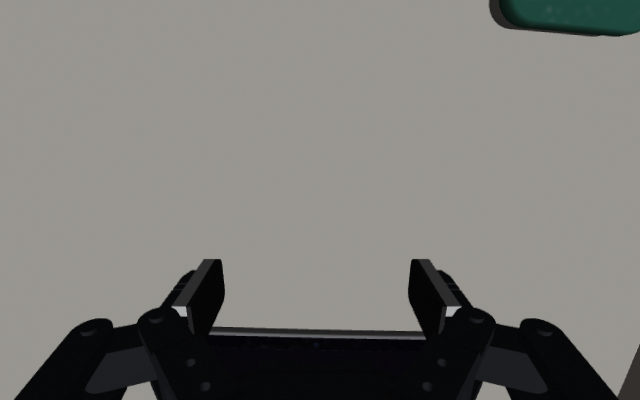

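The tablet's rear face shows at rows 328–338 between the two fingers, which are still ~15 mm above the table. I'll lower in small steps until they touch.

```bash
for i in 1; do :; done
python3 -m pendant '[[[0,0,0.004],[0,0,0],1],[[0,0,0.004],[0,0,0],1],[[0,0,0],[0,0,0],1],[[0,0,0],[0,0,0],1]]'
python3 -m pendant '[[[0,0,0.004],[0,0,0],1],[[0,0,0.002],[0,0,0],1],[[0,0,0],[0,0,0],1],[[0,0,0],[0,0,0],1]]'
```

```text
clock: 5.3
tool_pos: [483.3, 61.8, -3.0]
eef_rot: [-0.0, 0.706, 0.708, -0.0]
contact_force: [-0.5, 0.4, -0.7]
finger_gap: 85.0
gripper_force: 0.0
clock: 5.63
tool_pos: [483.4, 61.8, -7.3]
eef_rot: [-0.0, 0.706, 0.708, -0.0]
contact_force: [-0.7, -0.1, -0.7]
finger_gap: 85.6
gripper_force: 0.0
```

```bash
python3 -m pendant '[[[0,0,0.002],[0,0,0],1],[[0,0,0],[0,0,0],1],[[0,0,0],[0,0,0],1]]'
```

```text
clock: 5.88
tool_pos: [483.5, 61.8, -8.7]
eef_rot: [-0.0, 0.706, 0.708, 0.0]
contact_force: [-0.4, 0.8, -0.6]
finger_gap: 85.1
gripper_force: 0.0
```

```bash
python3 -m pendant '[[[0,0,0.0015],[0,0,0],1],[[0,0,0],[0,0,0],1],[[0,0,0],[0,0,0],1]]'; python3 -m pendant '[[[0,0,0.0013],[0,0,0],1],[[0,0,0],[0,0,0],1],[[0,0,0],[0,0,0],1]]'
```

```text
clock: 6.13
tool_pos: [483.5, 61.8, -9.9]
eef_rot: [-0.0, 0.706, 0.708, 0.0]
contact_force: [-0.1, 0.3, -0.7]
finger_gap: 85.3
gripper_force: 0.0
clock: 6.38
tool_pos: [483.5, 61.8, -10.8]
eef_rot: [-0.0, 0.706, 0.708, 0.0]
contact_force: [-0.3, 0.1, -0.1]
finger_gap: 85.3
gripper_force: 0.0
```

```bash
python3 -m pendant '[[[0,0,0.0013],[0,0,0],1],[[0,0,0],[0,0,0],1],[[0,0,0],[0,0,0],1]]'
```

```text
clock: 6.63
tool_pos: [483.5, 61.8, -11.8]
eef_rot: [-0.0, 0.706, 0.708, -0.0]
contact_force: [-1.1, -0.6, -0.3]
finger_gap: 85.3
gripper_force: 0.0
```

```bash
python3 -m pendant '[[[-0.005,0,0],[0,0,0],1],[[-0.005,0,0],[0,0,0],1],[[-0.005,0,0],[0,0,0],1],[[-0.005,0,0],[0,0,0],1],[[-0.004,0,0],[0,0,0],1],[[-0.003,0,0],[0,0,0],1],[[-0.003,0,0],[0,0,0],1],[[-0.003,0,0],[0,0,0],1],[[-0.003,0,0],[0,0,0],1],[[-0.003,0,0],[0,0,0],1]]'; python3 -m pendant '[[[-0.003,0,0],[0,0,0],1],[[-0.003,0,0],[0,0,0],1],[[-0.003,0,0],[0,0,0],1],[[-0.003,0,0],[0,0,0],1],[[-0.003,0,0],[0,0,0],1],[[-0.003,0,0],[0,0,0],1]]'
```

```text
clock: 7.47
tool_pos: [483.7, 32.4, -11.8]
eef_rot: [-0.0, 0.706, 0.708, 0.0]
contact_force: [-0.6, -0.3, -0.1]
finger_gap: 85.3
gripper_force: 0.0
clock: 7.97
tool_pos: [483.6, 19.1, -11.8]
eef_rot: [-0.0, 0.706, 0.708, 0.0]
contact_force: [-1.6, 2.9, 1.5]
finger_gap: 85.4
gripper_force: 1.6
```

```bash
python3 -c "
from h import *
a=grab_frame('side');save('b2.png',cv2.resize(a[180:320,240:480],None,fx=3,fy=3))"
```

```text
(no output)
```

View pics/b2.png

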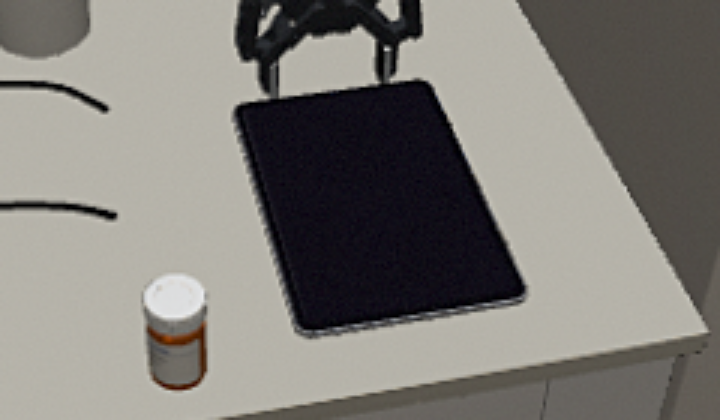

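Both fingertips are against the rear end, the tablet is flat and moving, and the bottle is well clear. I'll keep pushing.

```bash
python3 -m pendant '[[[-0.004,0,0],[0,0,0],1],[[-0.004,0,0],[0,0,0],1],[[-0.004,0,0],[0,0,0],1],[[-0.004,0,0],[0,0,0],1],[[-0.004,0,0],[0,0,0],1],[[-0.004,0,0],[0,0,0],1],[[-0.004,0,0],[0,0,0],1],[[-0.004,0,0],[0,0,0],1],[[-0.004,0,0],[0,0,0],1],[[-0.004,0,0],[0,0,0],1],[[-0.004,0,0],[0,0,0],1],[[-0.004,0,0],[0,0,0],1]]'; python3 -m pendant '[[[-0.004,0,0],[0,0,0],1],[[-0.004,0,0],[0,0,0],1],[[-0.004,0,0],[0,0,0],1],[[-0.004,0,0],[0,0,0],1],[[-0.004,0,0],[0,0,0],1],[[-0.004,0,0],[0,0,0],1],[[-0.004,0,0],[0,0,0],1],[[-0.004,0,0],[0,0,0],1],[[-0.004,0,0],[0,0,0],1],[[-0.004,0,0],[0,0,0],1],[[-0.003,0,0],[0,0,0],1],[[0,0,0],[0,0,0],1]]'
python3 - <<'E'
from m import *
for n,roi in(("scene",(205,50,345,215)),("side",(315,195,470,345))):
    im=grab_frame(n);save("c_"+n+".png",im); r,b=tab(n,im,roi); print(n,r,b.round(1).tolist())
save("c.png",np.vstack([cv2.resize(cv2.imread("pics/c_scene.png")[60:215,180:380],(500,388)),cv2.resize(cv2.imread("pics/c_side.png")[190:345,300:480],(500,212))])[:,:,::-1][:600])
E
```

```text
clock: 9.02
tool_pos: [483.8, -17.2, -11.8]
eef_rot: [-0.0, 0.706, 0.708, 0.0]
contact_force: [0.2, 2.5, -0.3]
finger_gap: 85.7
gripper_force: 1.4
clock: 10.02
tool_pos: [484.0, -50.2, -11.8]
eef_rot: [0.0, 0.706, 0.708, -0.0]
contact_force: [0.3, 1.0, -0.7]
finger_gap: 85.3
gripper_force: 0.3
scene ((466.16778564453125, -235.40255737304688), (383.2112121582031, 233.0398712158203), 69.80152130126953) [[290.70001220703125, -375.0], [509.3999938964844, -455.5], [641.7000122070312, -95.80000305175781], [423.0, -15.300000190734863]]
side ((484.2572326660156, -182.50259399414062), (164.8641357421875, 245.05262756347656), 0.07222146540880203) [[401.70001220703125, -60.099998474121094], [402.0, -305.1000061035156], [566.7999877929688, -304.8999938964844], [566.5, -59.900001525878906]]
```

View pics/c.png

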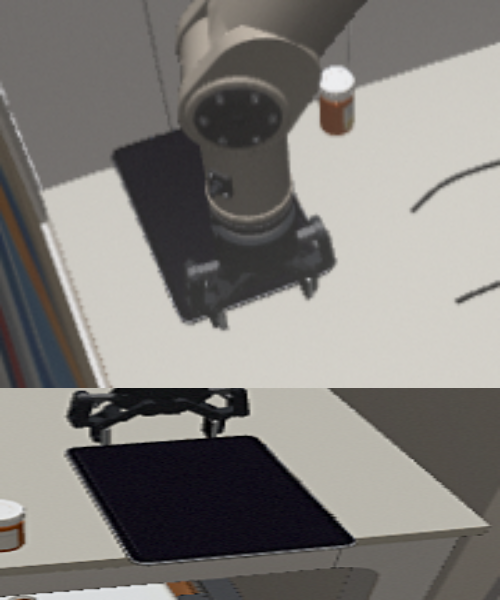

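The tablet is square (0.07°) and flat, overhanging about 19 mm, so it has ~41 mm left to go.

```bash
python3 -m pendant '[[[-0.004,0,0],[0,0,0],1],[[-0.004,0,0],[0,0,0],1],[[-0.004,0,0],[0,0,0],1],[[-0.004,0,0],[0,0,0],1],[[-0.004,0,0],[0,0,0],1],[[-0.004,0,0],[0,0,0],1],[[-0.004,0,0],[0,0,0],1],[[-0.004,0,0],[0,0,0],1],[[-0.004,0,0],[0,0,0],1],[[-0.004,0,0],[0,0,0],1],[[-0.004,0,0],[0,0,0],1],[[-0.004,0,0],[0,0,0],1]]'; python3 -m pendant '[[[-0.003,0,0],[0,0,0],1],[[-0.002,0,0],[0,0,0],1],[[0,0,0],[0,0,0],1],[[0,0,0],[0,0,0],1],[[0,0,0],[0,0,0],1]]'
python3 - <<'E'
from m import *
im=grab_frame("side");save("d_side.png",im)
r,b=tab("side",im,(315,195,470,350)); print(r,b.round(1).tolist())
def e2(u): return 360-(u-100)*68/373
for c in (range(110,280,5),range(430,465,3)): print(edge("side",im,c,e2,-1))
P=[[x,-288,0] for x in (200,350,590,660)]; print(proj("side",P))
save("d.png",cv2.resize(im[200:350,300:480],(720,600)))
E
```

```text
clock: 11.12
tool_pos: [484.1, -85.5, -11.8]
eef_rot: [-0.0, 0.706, 0.708, 0.0]
contact_force: [0.8, 2.4, 0.8]
finger_gap: 85.2
gripper_force: 1.8
clock: 11.53
tool_pos: [484.1, -89.6, -11.8]
eef_rot: [0.0, 0.706, 0.708, -0.0]
contact_force: [-0.3, 1.2, 0.3]
finger_gap: 85.4
gripper_force: 0.4
((484.3937072753906, -251.90206909179688), (164.6080780029297, 303.7451171875), 0.525873064994812) [[400.70001220703125, -100.80000305175781], [403.5, -404.5], [568.0999755859375, -403.0], [565.2999877929688, -99.30000305175781]]
(np.float64(-288.9582454896306), array([-1.1915832e-03, -2.8887977e+02]), np.int64(34), np.float64(-45.43757335724513), np.float64(264.0517272066608))
(np.float64(-289.84272809442666), array([ 2.57038379e-02, -3.05513237e+02]), np.int64(12), np.float64(574.2875021796119), np.float64(646.5991866854254))
[[241.20545329 329.90782456]
 [319.25844033 317.36933898]
 [436.80956822 297.0166333 ]
 [468.93539507 291.13812084]]
```

View pics/d.png

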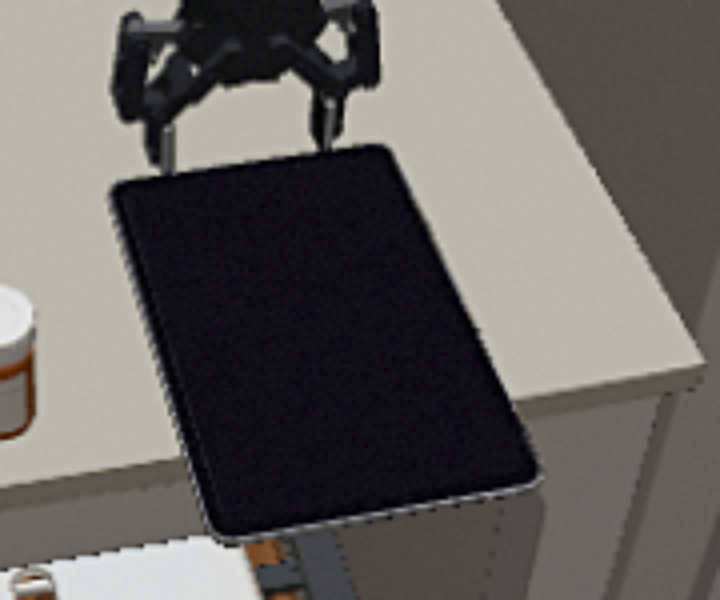

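The view shows the tablet flat and square with its lead rim from crop (235,540) to (540,478), i.e. full-frame about (359,335) to (435,319.5).

Run:
```python
from m import *
im=cv2.imread("pics/d_side.png")[:,:,::-1]; g=im.max(2).astype(float)
p=[];
for u in range(365,428,3):
    v0=int(334.5-(u-362)*15/73); k=np.diff(g[v0-6:v0+5,u]).argmax(); p.append((u,v0-6+k+.5))
P=cast("side",p,5); print(np.median(P[:,1]),np.polyfit(P[:,0],P[:,1],1))
p0=[];im0=cv2.imread("pics/b.png")[:,:,::-1]; g0=im0.max(2).astype(float)
c=cast("side",[(403,337)],0)
s=manip.sense();w=grab_frame("wrist");m=(w.max(2)<100)
# rear end seen by wrist between fingers
q=[]
for u in range(250,380,6):
    col=w[300:360,u].max(1).astype(float); q.append((u,300+np.diff(col).argmin()+.5))
Q=cast("wrist",q,6,s); print(np.median(Q[:,1]),np.polyfit(Q[:,0],Q[:,1],1),[x[1] for x in q][::5])
```

```text
-343.61205599572304 [-5.37217693e-04 -3.43347031e+02]
-101.1400808065533 [ 3.47018096e-03 -1.02846647e+02] [np.float64(305.5), np.float64(305.5), np.float64(305.5), np.float64(305.5), np.float64(305.5)]
```

```bash
python3 -m pendant '[[[-0.0015,0,0],[0,0,0],1],[[-0.001,0,0],[0,0,0],1],[[0,0,0],[0,0,0],1],[[0,0,0],[0,0,0],1]]'; python3 -m pendant '[[[0.003,0,0],[0,0,0],1],[[0.01,0,0],[0,0,0],1],[[0.02,0,0],[0,0,0],1],[[0.02,0,0],[0,0,0],1],[[0,0,-0.02],[0,0,0],1],[[0,0,-0.05],[0,0,0],1],[[0,0,-0.05],[0,0,0],1],[[0,0,-0.05],[0,0,0],1],[[0,0,-0.05],[0,0,0],1],[[0,0,-0.05],[0,0,0],1],[[0,0,-0.05],[0,0,0],1],[[0,0,0],[0,0,0],1]]'
python3 -m pendant '[[[0.03,0,-0.05],[0,0,0],1],[[0.03,0,-0.05],[0,0,0],1],[[0.03,0,-0.04],[0,0,0],1],[[0,0,0],[0,0,0],1],[[0,0,0],[0,0,0],1],[[0,0,0],[0,0,0],1]]'
python3 - <<'E'
from h import *
w=grab_frame("wrist");save("e.png",w);a=grab_frame("side");save("e_side.png",a)
print(manip.sense()["tool_pos"])
E
```

```text
clock: 11.97
tool_pos: [484.1, -90.2, -11.8]
eef_rot: [-0.0, 0.706, 0.709, 0.0]
contact_force: [-0.5, 4.1, 1.3]
finger_gap: 85.3
gripper_force: 1.9
clock: 12.97
tool_pos: [488.8, -52.0, 235.5]
eef_rot: [0.005, 0.706, 0.708, 0.006]
contact_force: [1.7, -0.6, -0.1]
finger_gap: 85.5
gripper_force: 0.0
clock: 13.47
tool_pos: [483.2, 13.5, 328.7]
eef_rot: [-0.0, 0.706, 0.708, -0.001]
contact_force: [-0.0, -0.6, -0.5]
finger_gap: 85.2
gripper_force: 0.0
[482.7855272   12.93296889 327.99852981]
```

View pics/e.png

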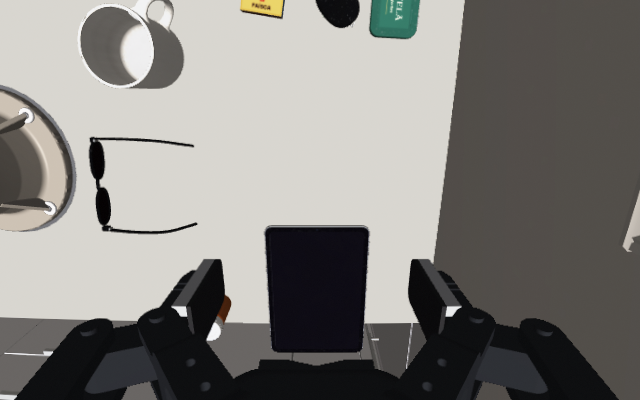

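The tablet is released at (264–369, 226–352), with the edge visible at row ~323 on both sides. I'll check the overhang.

Run:
```python
from m import *
s=manip.sense(); w=cv2.imread("pics/e.png")[:,:,::-1]; g=cv2.cvtColor(w,cv2.COLOR_RGB2GRAY).astype(float)
def row(us,lo,hi,sg,z):
    P=cast("wrist",[(u,lo+np.argmax(sg*np.diff(g[lo:hi,u]))+.5) for u in us],z,s); return np.median(P[:,1]),np.polyfit(P[:,0],P[:,1],1)
print("edge",row([*range(240,263,2),*range(374,405,2)],312,332,-1,0))
print("edge L",row(range(240,263,2),312,332,-1,0)[0],"R",row(range(374,405,2),312,332,-1,0)[0])
print("rear",row(range(280,355,3),218,240,-1,6)); print("lead",row(range(285,340,3),342,358,1,6))
im=cv2.imread("pics/e_side.png")[:,:,::-1]; h=im.max(2).astype(float); p=[]
for u in range(365,428,3):
    v0=int(335-(u-362)*15/73); k=np.diff(h[v0-6:v0+5,u]).argmax(); p.append((u,v0-6+k+.5))
P=cast("side",p,5); print(np.median(P[:,1]),np.polyfit(P[:,0],P[:,1],1))
print(g[318:330,[245,255,385,395]].T.astype(int))
```

```text
edge (np.float64(-286.36650388823125), array([ 3.28051153e-03, -2.88266505e+02]))
edge L -287.06248746182854 R -286.2485069413991
rear (np.float64(-97.73578272149811), array([ 2.81610055e-03, -9.91003205e+01]))
lead (np.float64(-347.19857971153283), array([ 4.79629871e-03, -3.49514959e+02]))
-344.3843780920276 [-1.56126678e-03 -3.43580806e+02]
[[214 214 214 214 216 137 103 103 102 103 103 102]
 [214 214 214 214 216 146 102 102 103 103 103 103]
 [213 214 214 214 214 122  73  73  72  73  73  73]
 [214 214 214 214 214 108  73  73  73  73  73  73]]
```

```bash
python3 -c "
from rig import manip
print(manip.finish_job())"
```

```text
the job is handed in; nothing more can be done
None
```

I pushed the tablet to the right-hand edge and handed the job in: it lies flat and square to within about 0.3°, with its short end about 59 mm past the edge, the arm is clear, and no other object was touched.

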